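# Put the cutting-table tools back in their tray

### The job

Clear the cutting mat: put the rotary cutter, the clapper and the two pattern weights back in the tool tray, each lying flat and fully down in the cut-out made for its own shape and size. Set them down rather than dropping them, and leave the mug and the shears where they are.

Things in the scene. Friction and masses are not known exactly. Their poses are not given: they have to be found in the camera images.
- cutter_mid (a point): Rotary cutter lying flat (sizes in mm): straight handle 26 wide, 22 high; at one end a black round blade guard, diameter 54, 8 high, with steel blade disc and nut (to 20). 164 long, 90 g. Point: middle of its length, half-way up (11 over the underside), on the handle, which runs from 82 behind the point to 31 ahead. x axis along the handle towards the blade, z up.
- clapper_mid (a point): Tailor's clapper: smooth pale beech block, 170 long, 52 wide, 38 high, about 240 g, with a dark finger groove along each long side. The point is at its centre, 19 mm above its underside; x runs along its length, z up.
- large_weight_mid (a point): Large pattern weight: plain steel disc, diameter 64 and 14 thick, with a round dark steel knob on top (diameter 22, from 14 to 38 mm above the underside) to hold it by; about 400 g. The point is on its axis, 19 mm above its underside; z up.
- small_weight_mid (a point): Small pattern weight: the same shape with a disc of diameter 44, 14 thick, and the same knob (diameter 22, from 14 to 38 mm above the underside); about 220 g. The point is on its axis, 19 mm above its underside; z up.
- cutter_insert_floor (a point): Place of the rotary cutter: one of 4 plywood inserts (sizes in mm: 200 x 88, side by side in any order in a tray with rim at 18). Cut-out 6 deep, dark felt floor 9 above the table. Point: on the felt, middle of the cut-out; z up, x along the insert towards the blade end. Keyhole 176 long: channel 38 wide for the handle, then from 22 ahead of the point an octagon 66 wide. 6 free all round.
- clapper_insert_floor (a point): Place of the clapper: one of 4 plywood inserts (sizes in mm: 200 x 88, side by side in any order in a tray with rim at 18). Cut-out 6 deep, dark felt floor 9 above the table. Point: on the felt, middle of the cut-out; z up, x along the insert. Rectangular cut-out 182 x 64, 6 free all round; either way round will do.
- large_insert_floor (a point): Place of the large weight: one of 4 plywood inserts (sizes in mm: 200 x 88, side by side in any order in a tray with rim at 18). Cut-out 6 deep, dark felt floor 9 above the table. Point: on the felt, middle of the cut-out; z up, x along the insert. Round cut-out, diameter 76, 6 free all round.
- small_insert_floor (a point): Place of the small weight: one of 4 plywood inserts (sizes in mm: 200 x 88, side by side in any order in a tray with rim at 18). Cut-out 6 deep, dark felt floor 9 above the table. Point: on the felt, middle of the cut-out; z up, x along the insert. Round cut-out, diameter 56, 6 free all round.
- mug_mid (a point): Bystander: white mug, diameter 80, 92 high. The point is at its centre, half-way up.
- shears_mid (a point): Bystander: dressmaker's shears lying flat, 220 long, 12 high, steel blades and black handles. The point is at their pivot, 6 mm up; x towards the blade tips.

How it is judged:
At the end, for the whole second after the job is handed in: Each tool is released and at rest in its own cut-out: within 12 mm of the cut-out's middle, lying on the felt floor (no more than 2.5 mm above it), tilted under 0.06 rad; cutter and clapper along their inserts within 0.2 rad (horizontal distance between cutter_mid and cutter_insert_floor below 0.012 m and z of cutter_mid in the frame of cutter_insert_floor between 0.007 and 0.0135 m and angle between each of cutter_mid, clapper_mid, large_weight_mid, small_weight_mid's own z axis and vertical below 0.06 rad and linear speed of each of cutter, clapper, large_weight, small_weight below 0.02 m/s and horizontal distance between clapper_mid and clapper_insert_floor below 0.012 m and z of clapper_mid in the frame of clapper_insert_floor between 0.015 and 0.0215 m and horizontal distance between large_weight_mid and large_insert_floor below 0.012 m and z of large_weight_mid in the frame of large_insert_floor between 0.015 and 0.0215 m and horizontal distance between small_weight_mid and small_insert_floor below 0.012 m and z of small_weight_mid in the frame of small_insert_floor between 0.015 and 0.0215 m and angle between the x axis of cutter_mid and the x axis of cutter_insert_floor, either way round below 0.2 rad and angle between the x axis of clapper_mid and the x axis of clapper_insert_floor, either way round below 0.2 rad); the robot touches nothing.
It fails at once if a tool dropped from a height (more than about 6 cm up in the air and not held) ((height (world z) of cutter_mid above 0.09 m and contact force between the fingers and cutter below 0.05 N) or (height (world z) of clapper_mid above 0.09 m and contact force between the fingers and clapper below 0.05 N) or (height (world z) of large_weight_mid above 0.09 m and contact force between the fingers and large_weight below 0.05 N) or (height (world z) of small_weight_mid above 0.09 m and contact force between the fingers and small_weight below 0.05 N)).
It fails at once if the mug pushed aside by more than 3 cm (distance of mug_mid from where it was at the start of the episode above 0.03 m).
It fails at once if the shears pushed aside by more than 3 cm (distance of shears_mid from where it was at the start of the episode above 0.03 m).
It also fails if it takes over 104 s, if anything falls off the work surface, if the arm or the gripper's body presses on something with over 40 N, if the wrist force passes 120 N, or if a joint passes its speed limit or range.

### The arm

A 7-joint arm with a two-finger parallel gripper is mounted at the origin on the work surface. World frame = base frame: x ahead of the robot, y to its left, z up, the work surface at z = 0. Lengths are in m, angles in rad, forces in N, time in s.
With the tool pointing down it reaches from about 0.4 to 0.925 m from the base axis. Payload 4.1 kg.
Tool frame: the origin (TCP) lies midway between the tips of the shut fingers; the grasp point (between the pads) lies 19 mm behind it (arm.tcp_to_grasp is the distance from the TCP to the grasp point, in m); z points along the fingers, y is the direction in which the jaws open and shut (so a half turn about z gives the same grasp; the last joint's range is limited). The gripper opens to 85 mm and grips with 20 to 120 N. Pads are 22 mm wide; open, the fingers measure 114 mm over their backs; the gripper's body (76 mm by 85 mm) begins 54 mm behind the grasp point. The pads swing forward as they close: fully open they stand 13 mm farther back than shut.
Start: joints at [-0.099, 0.398, 0.045, 1.537, -0.019, 1.207, -0.051], TCP at [0.65, 0, 0.231] pointing down, gripper open.
Joint ranges: [-2.82, 2.82], [-0.49, 2.23], [-1.37, 1.46], [0, 2.46], [-1.36, 4.5], [0.23, 2], [-2.94, 2.94]. Speed limits (rad/s): [2.57, 2.57, 3.14, 3.14, 3.14, 3.14, 3.14].

### API

Orientations are given as a unit quaternion [w, x, y, z].
In Python, from rig import monitor, vision, arm gives the robot as it stands.
- The arm moves only by the shell command python3 -m crank 'ROWS' [OPENING]. ROWS is JSON, a list of rows, each a list of 2 entries, a list of its own where there are three numbers: the shift along the world's x, y, z in m, then the turn about the world's z in degrees. A call has exactly 8 rows; each row shifts and turns the commanded pose from where the row before left it; what a row does not reach is not made up. A row lasts 1/10 s, in which the tool goes at most 50 mm and 8.59 degrees, less where a joint would pass 70% of its speed; a pose out of reach is approached as far as the arm can. A call is refused whole if a number of a shift passes 0.05 or a number of a turn 8.59, either way. A call with a gripper value outside its range is refused whole. OPENING is the closure, from 0 (fully open) to 1 (shut), set as the call begins (- or left out, the last holds). The fingers move at their own pace and stop on an object; the grip force is fixed at half the most. Time passes only in rows, so rows that do not move let the fingers close, or fill a call up. It gives the time, the measured TCP pose, the force and the opening at its end, in the units of the state.
- monitor.get_state(): the state, without advancing time (a new reading comes with each control period).
- vision.grab_frame(name): name is "scene" or "side" or "wrist"; returns a dict with "image" (420x560x3 uint8, blue, green, red), "K" (3x3 intrinsics, pixels), "R" (3x3) and "t" (3): a world point X has camera coordinates R X + t; the wrist camera has in their place "T_tool_cam" (4x4, takes a point from camera to tool coordinates, whose origin is the TCP and whose axes are the flange's). Camera axes: x right, y down, z forward; pixel columns grow to the right and rows downward; lengths in m; the calibration is good to about 2 mm. The wrist camera is an equidistant fisheye: a pixel r from the principal point sees the ray r / f radians off the axis. A picture is of the moment at which its call begins: read the wrist's pose just before it. There is no depth.
- arm.hand_in(): hands the job in, once; it reports no verdict.
The state is a dict: "clock": time; "joint_pos": joint angles; "dq": joint speeds; "tau": joint torques, N m; "tcp_pos": TCP position; "tool_rot": TCP orientation; "force": force on the tool from outside, world axes, zero at the start; "moment": the same for the moment, N m; "width": finger opening in m.
Only numpy, scipy, OpenCV 4.12 (cv2) and the standard library are available. Lean on these libraries where they do the work, as an engineer would, in place of code of your own. Each camera call takes 0.05 s, during which the arm holds its last target. There are 200 camera calls.

## Working session

There is one attempt and no reset: what is moved stays moved. The work goes in short steps, Python scripts to look and compute and a shell command to move; the robot and the scene stay as the last step left them, time stands still between calls to the robot, and variables do not carry over. Pictures are saved under pics/ and viewed, about 12 in all and at most 16, crops included, and the job is handed in when it is done.

```bash
ls; mkdir -p pics
cat > h.py <<'E'
import numpy as np, cv2
from rig import monitor, vision, arm
from scipy.spatial.transform import Rotation as Rn
def Rq(q): return Rn.from_quat([q[1],q[2],q[3],q[0]]).as_matrix()
def grab(n,fn=None):
    s=monitor.get_state(); f=vision.grab_frame(n); f['s']=s
    if fn: cv2.imwrite('pics/'+fn,f['image']); np.save('pics/'+fn+'.npy',f,allow_pickle=True)
    return f
def load(fn): return np.load('pics/'+fn+'.npy',allow_pickle=True).item()
def ray(f,uv):
    K=f['K']; u,v=uv; x=(u-K[0,2])/K[0,0]; y=(v-K[1,2])/K[1,1]
    if 'R' in f:
        R=np.array(f['R']);t=np.array(f['t']); return -R.T@t, R.T@np.array([x,y,1])
    r=np.hypot(x,y)+1e-12; d=np.array([np.sin(r)*x/r,np.sin(r)*y/r,np.cos(r)])
    T=np.array(f['T_tool_cam']); W=Rq(f['s']['tool_rot'])
    return np.array(f['s']['tcp_pos'])+W@T[:3,3], W@T[:3,:3]@d
def onz(f,uv,z):
    o,d=ray(f,uv); return o+d*(z-o[2])/d[2]
E
python3 - <<'E'
from h import *
for n in ['scene','side','wrist']:
    f=grab(n,n+'0.png')
    if 'R' in f: print(n,ray(f,(280,210)),f['K'][0,0])
    else: print(f['K'],f['T_tool_cam'])
s=monitor.get_state(); print({k:np.round(v,3) for k,v in s.items()}, arm.tcp_to_grasp)
E
```

```text
pics
scene (array([1.07083077, 0.37362464, 0.63655323]), array([-0.58582111, -0.43982711, -0.6807936 ])) 385.03680871017275
side (array([0.50236055, 0.84901382, 0.7498491 ]), array([ 0.05260994, -0.77612621, -0.628441  ])) 406.8562196777337
[[325.1922621    0.         282.51140681]
 [  0.         325.1922621  214.41115591]
 [  0.           0.           1.        ]] [[-6.16211455e-04 -9.53971708e-01 -2.99895982e-01  7.61770761e-02]
 [ 9.99999805e-01 -5.57950190e-04 -2.79905847e-04 -2.40289442e-04]
 [ 9.96952389e-05 -2.99896097e-01  9.53971866e-01 -1.42760647e-01]
 [ 0.00000000e+00  0.00000000e+00  0.00000000e+00  1.00000000e+00]]
{'clock': np.float64(0.15), 'joint_pos': array([-0.099,  0.399,  0.045,  1.538, -0.019,  1.207, -0.051]), 'dq': array([ 0.   , -0.002,  0.001, -0.004,  0.001, -0.001, -0.001]), 'tau': array([ 3.0000e-03, -4.7556e+01,  1.3670e+00, -2.5451e+01,  1.2000e-02,
        7.0000e-03, -0.0000e+00]), 'tcp_pos': array([0.65 , 0.   , 0.231]), 'tool_rot': array([-0.   ,  0.707,  0.707, -0.001]), 'force': array([0.29 , 0.359, 0.454]), 'moment': array([ 0.013, -0.004, -0.021]), 'width': np.float64(0.085)} 0.0187
```

View pics.

View pics/scene0.png

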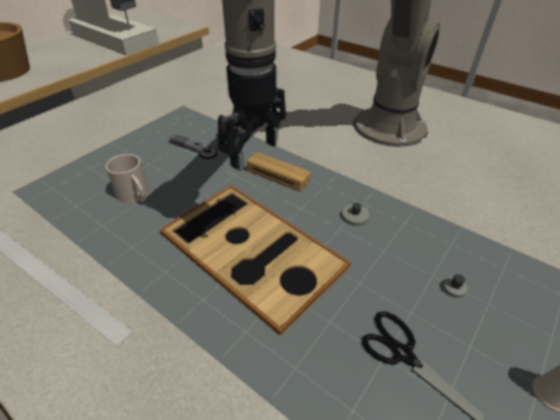

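View pics/side0.png

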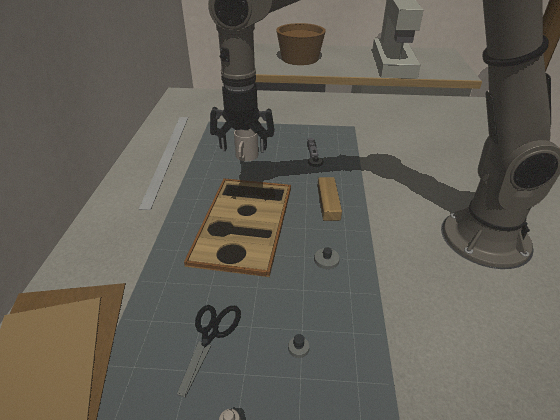

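View pics/wrist0.png

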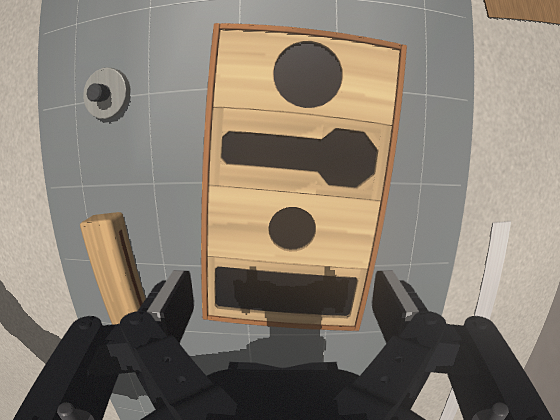

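```bash
cat > seg.py <<'E'
from h import *
import sys
def blobs(f,mask,amin=60,z=0.0,show=True):
    cs,_=cv2.findContours(mask.astype(np.uint8),cv2.RETR_EXTERNAL,cv2.CHAIN_APPROX_NONE)
    for c in cs:
        if cv2.contourArea(c)<amin: continue
        P=np.array([onz(f,p,z)[:2] for p in c[:,0]])*1000
        r=cv2.minAreaRect(P.astype(np.float32)); px=cv2.boundingRect(c)
        (e,er)=cv2.minEnclosingCircle(P.astype(np.float32))
        print('px',px,'A%d'%cv2.contourArea(c),'rect c',np.round(r[0],1),'wh',np.round(r[1],1),'ang %.1f'%r[2],'circ',np.round(e,1),'d%.1f'%(2*er))
E
python3 - <<'E'
from seg import *
f=load('wrist0.png'); g=f['image'].max(2)
m=(g<85); m[335:]=0
n=np.zeros_like(m); n[20:335,215:390]=m[20:335,215:390]
print('wrist dark in tray z=.015'); blobs(f,n,300,.015)
hsv=cv2.cvtColor(f['image'],cv2.COLOR_BGR2HSV)
print(hsv[92,120],hsv[92,98],hsv[92,160],hsv[250,100])
for nm in ['side0.png','scene0.png']:
    f=load(nm); h=cv2.cvtColor(f['image'],cv2.COLOR_BGR2HSV)
    pts={'side0.png':dict(large=(327,252,.038),small=(299,340,.038),largedisc=(327,259,.014),smalldisc=(299,347,.014),c1=(310,142,.02),c2=(316,160,.01),cl1=(322,178,.038),cl2=(328,220,.038),cl3=(341,218,.038),mug=(246,145,.046),shears=(205,342,.006)),
     'scene0.png':dict(large=(356,207,.038),small=(458,279,.038),largedisc=(356,213,.014),smalldisc=(456,287,.014),c1=(172,138,.02),c2=(208,150,.01),cl1=(248,162,.038),cl2=(301,181,.038),cl3=(309,171,.038),mug=(126,180,.046),shears=(416,364,.006))}[nm]
    print(nm)
    for k,(u,v,z) in pts.items(): print(k,np.round(onz(f,(u,v),z)*1000,0))
E
python3 - <<'E'
import cv2,numpy as np
a=cv2.imread('pics/side0.png')[125:240,280:360]; b=cv2.imread('pics/scene0.png')[125:200,160:320]
A=cv2.resize(a,None,fx=5,fy=5,interpolation=cv2.INTER_CUBIC)
B=cv2.resize(b,None,fx=2.4,fy=2.4,interpolation=cv2.INTER_CUBIC)
o=np.zeros((600,800,3),np.uint8); o[:575,:400]=A; o[:180,405:405+384]=B
cv2.imwrite('pics/crop1.png',o)
E
```

```text
wrist dark in tray z=.015
px (267, 321, 55, 14) A564 rect c [ 664.4 -198. ] wh [22.8 73.5] ang 89.4 circ [ 663.6 -197.6] d75.0
px (372, 271, 18, 64) A823 rect c [ 781.1 -165. ] wh [ 24.4 108.7] ang 9.2 circ [ 785.3 -164.3] d109.8
px (215, 267, 142, 50) A5300 rect c [ 651.7 -141.6] wh [ 60.8 180.6] ang 84.4 circ [ 651.  -143.1] d187.2
px (269, 207, 46, 42) A1460 rect c [659.3 -53. ] wh [51.1 53. ] ang 89.9 circ [659.2 -52.7] d54.4
px (222, 128, 156, 59) A5724 rect c [667.8  35.1] wh [ 64.2 174.7] ang 84.3 circ [668.   36.3] d175.6
px (274, 41, 68, 67) A3440 rect c [676.  122.8] wh [72.8 74.4] ang 0.1 circ [676.2 122.8] d74.7
[ 21  21 155] [30  3 84] [ 26  10 174] [ 17 107 190]
side0.png
large [435. 126.  38.]
small [495. 380.  38.]
largedisc [433. 127.  14.]
smalldisc [495. 380.  14.]
c1 [ 483. -448.   20.]
c2 [ 461. -344.   10.]
cl1 [ 444. -196.   38.]
cl2 [430.   3.  38.]
cl3 [394.  -7.  38.]
mug [ 702. -365.   46.]
shears [690. 377.   6.]
scene0.png
large [440. 119.  38.]
small [500. 374.  38.]
largedisc [433. 119.  14.]
smalldisc [499. 377.  14.]
c1 [ 489. -464.   20.]
c2 [ 458. -348.   10.]
cl1 [ 460. -192.   38.]
cl2 [440. -36.  38.]
cl3 [393. -44.  38.]
mug [ 710. -372.   46.]
shears [690. 378.   6.]
```

View pics/crop1.png

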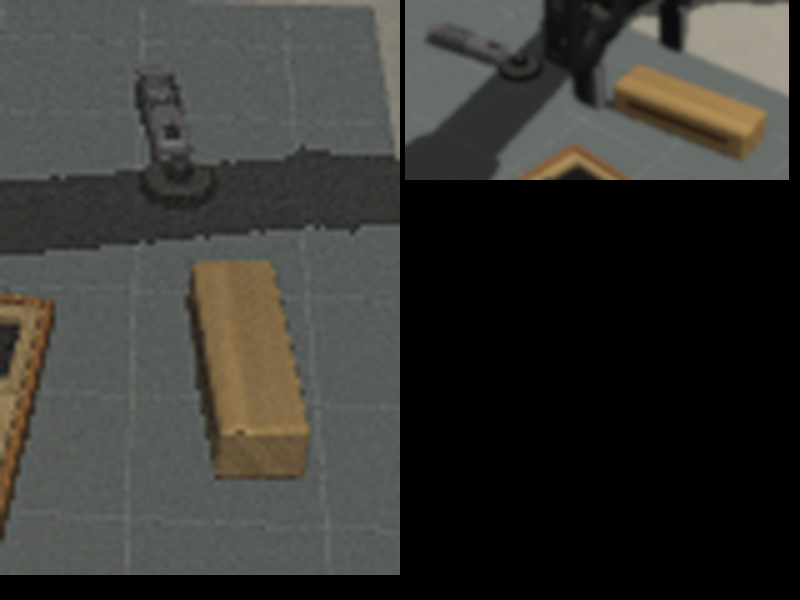

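The start pictures give the tray layout. From the +y end, the inserts are large (676,123), cutter (668,36, blade towards +x), small (659,-53) and clapper (652,-141), with a tray yaw of about -5.3°. In the side view, the large weight is at px (327,258) and the small one at (299,345). The cutter is at about (475,-400) with its blade towards +y, and the clapper is at about (425,-105). I'll look from above the cutter next.

```bash
python3 -m crank '[[[-0.02,-0.045,0],0],[[-0.02,-0.045,0],0],[[-0.02,-0.045,0],0],[[-0.02,-0.045,0],0],[[-0.02,-0.045,0],0],[[-0.02,-0.045,0],0],[[-0.02,-0.045,0],0],[[-0.02,-0.045,0],0]]'
python3 -m crank '[[[-0.02,-0.045,0],0],[[0,-0.045,0],0],[[0,0,0],0],[[0,0,0],0],[[0,0,0],0],[[0,0,0],0],[[0,0,0],0],[[0,0,0],0]]'
python3 - <<'E'
from h import *
f=grab('wrist','wrist1.png'); print(f['s']['tcp_pos'],f['s']['force'])
E
```

```text
clock: 0.95
tcp_pos: [0.4888, -0.3615, 0.2312]
tool_rot: [-0.0, 0.707, 0.707, 0.0]
force: [1.3, -0.8, 0.2]
width: 0.0853
clock: 1.75
tcp_pos: [0.4706, -0.449, 0.2315]
tool_rot: [0.0, 0.707, 0.708, 0.0]
force: [0.2, -0.5, 0.2]
width: 0.0851
[ 0.47057613 -0.44901966  0.2315331 ] [ 0.23930412 -0.54403497  0.1776178 ]
```

View pics/wrist1.png

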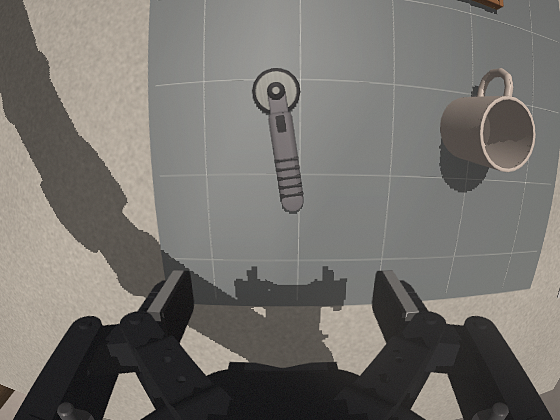

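The cutter is clearly visible: guard centre px (276,91), nut the same, handle end (292,212). The mug is at right, around (490,130).

Run:
```python
from h import *
f=load('wrist1.png')
for uv,z in [((276,91),.008),((276,90),.02),((252,91),.008),((300,91),.008),((276,68),.008),((292,213),.011),((285.5,160),.022),((275,162),.022),((297,160),.022),((280,198),.022),((303,197),.022),((291.5,197),.022),((278.5,112),.022)]:
    print(uv,np.round(onz(f,uv,z)*1000,1))
f=load('side0.png')
for uv in [(318.6,177.4),(334,177.4),(341,211.4),(323.2,212)]: print('clap',np.round(onz(f,uv,.038)*1000,1))
```

```text
(276, 91) [ 463.1 -345.3    8. ]
(276, 90) [ 463.3 -345.1   20. ]
(252, 91) [ 436.5 -344.9    8. ]
(300, 91) [ 489.5 -345.2    8. ]
(276, 68) [ 463.  -319.1    8. ]
(292, 213) [ 481.5 -485.3   11. ]
(285.5, 160) [ 473.6 -421.5   22. ]
(275, 162) [ 462.1 -423.7   22. ]
(297, 160) [ 486.1 -421.4   22. ]
(280, 198) [ 467.5 -464.3   22. ]
(303, 197) [ 493.3 -463.1   22. ]
(291.5, 197) [ 480.4 -463.1   22. ]
(278.5, 112) [ 466.  -369.2   22. ]
clap [ 454.1 -198.6   38. ]
clap [ 406.6 -202.    38. ]
clap [392.7 -36.1  38. ]
clap [442.  -29.9  38. ]
```

```bash
python3 -m crank '[[[0,0.014,-0.045],4.2],[[0,0.014,-0.045],4.1],[[0,0.014,-0.045],0],[[0,0.013,-0.045],0],[[0,0,-0.02],0],[[0,0,-0.013],0],[[0,0,-0.009],0],[[0,0,0],0]]' 0
python3 -m crank '[[[0,0,0],0],[[0,0,0],0],[[0,0,0],0],[[0,0,0],0],[[0,0,0],0],[[0,0,0],0],[[0,0,0],0],[[0,0,0],0]]' 1
python3 -m crank '[[[0,0,0.02],0],[[0,0,0.03],0],[[0,0,0.04],0],[[0,0,0.02],0],[[0,0,0],0],[[0,0,0],0],[[0,0,0],0],[[0,0,0],0]]'
python3 - <<'E'
from h import *
f=grab('wrist','wrist2.png'); print(f['s']['tcp_pos'],f['s']['force'])
E
```

```text
clock: 2.6
tcp_pos: [0.47, -0.3954, 0.0092]
tool_rot: [-0.0, 0.654, 0.756, -0.0]
force: [-0.1, 0.3, 0.9]
width: 0.0854
clock: 3.4
tcp_pos: [0.4707, -0.3955, 0.0103]
tool_rot: [0.001, 0.654, 0.756, 0.0]
force: [0.1, 0.2, 5.0]
width: 0.0239
clock: 4.2
tcp_pos: [0.469, -0.3941, 0.1174]
tool_rot: [-0.002, 0.654, 0.756, -0.0]
force: [-0.2, 0.3, -0.7]
width: 0.0241
[ 0.46904563 -0.39410674  0.1174467 ] [-0.21157627  0.31220149 -0.68483957]
```

View pics/wrist2.png

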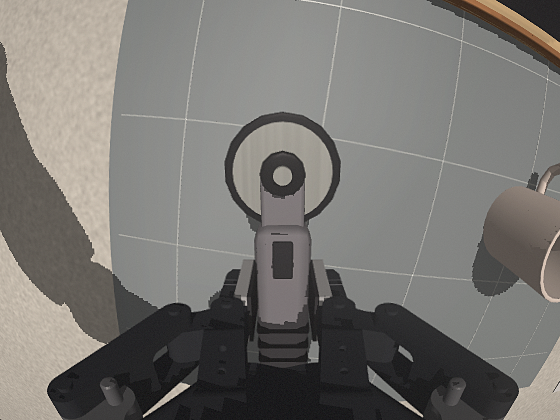

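Cutter held, guard centre px (282,172), nut in line with the jaws. I'll compute the in-hand offset.

Run:
```python
from h import *
f=load('wrist2.png'); s=f['s']; print(Rq(s['tool_rot']).round(3))
for uv,z in [((282,175),.127),((282,170),.115),((225.,170),.115),((340.5,170),.115)]:
    p=onz(f,uv,z); print(np.round(p*1000,1), np.round((Rq(s['tool_rot']).T@(p-s['tcp_pos']))*1000,1))
```

```text
[[-0.145  0.989 -0.003]
 [ 0.989  0.145  0.002]
 [ 0.002 -0.002 -1.   ]]
[ 461.1 -343.3  127. ] [51.5 -0.5 -9.4]
[ 461.  -343.2  115. ] [51.6 -0.6  2.6]
[ 435.2 -346.7  115. ] [ 51.8 -26.6   2.6]
[ 487.4 -339.1  115. ] [51.8 26.1  2.5]
```

```bash
python3 -m crank '[[[0.0155,0.033,0],-8],[[0.0155,0.033,0],-8],[[0.0155,0.033,0],-8],[[0.0155,0.033,0],-8],[[0.0155,0.033,0],-8],[[0.0155,0.033,0],-8],[[0.0155,0.033,0],-8],[[0.0155,0.033,0],-8]]'
python3 -m crank '[[[0.0155,0.033,0],-8],[[0.0155,0.033,0],-8],[[0.0155,0.033,0],-8],[[0.0155,0.033,0],-8],[[0.016,0.033,0],-7.8],[[0,0,-0.025],0],[[0,0,-0.017],0],[[0,0,0],0]]'
python3 - <<'E'
from h import *
f=grab('wrist','wrist3.png'); s=f['s'];R=Rq(s['tool_rot']);print(s['tcp_pos'],np.degrees(np.arctan2(R[1,0],R[0,0])))
E
```

```text
clock: 5.05
tcp_pos: [0.5941, -0.1295, 0.1186]
tool_rot: [-0.0, 0.956, 0.292, -0.001]
force: [0.7, 0.0, -0.4]
width: 0.0242
clock: 5.85
tcp_pos: [0.6687, 0.033, 0.0734]
tool_rot: [0.001, 0.999, -0.048, -0.004]
force: [-0.5, 0.5, -1.2]
width: 0.0237
[0.66867687 0.03295588 0.07336446] -5.538236023205324
```

View pics/wrist3.png

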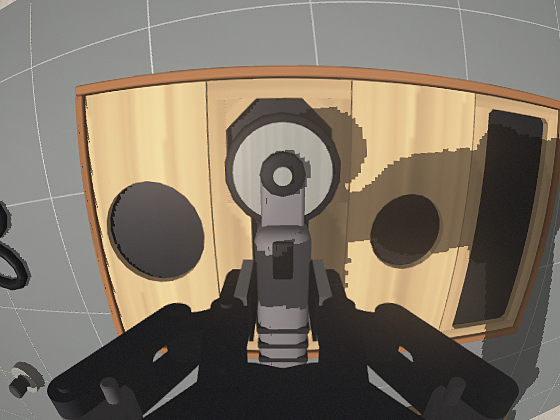

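The cutter sits over its keyhole. The large hole is at px (157,231), the small at (405,231) and the octagon's top edge at about (280,98). I'll re-measure the holes from here.

Run:
```python
from seg import *
f=load('wrist3.png'); g=f['image'].max(2)
m=g<95
for x0,x1,y0,y1 in [(105,210,170,290),(368,445,185,275)]:
    n=np.zeros_like(m); n[y0:y1,x0:x1]=m[y0:y1,x0:x1]; blobs(f,n,800,.015)
for uv in [(308,98),(256,98)]: print(onz(f,uv,.015))
```

```text
px (107, 184, 97, 95) A6147 rect c [676.2 123. ] wh [74.3 69.6] ang 79.5 circ [676.1 122.9] d75.1
px (370, 194, 70, 71) A3735 rect c [661.1 -52.9] wh [51.5 53.4] ang 20.8 circ [661.4 -52.8] d54.4
[0.75351369 0.00860954 0.015     ]
[0.75657719 0.03994325 0.015     ]
```

```bash
python3 -m crank '[[[0.003,0.0015,0],0],[[0,0,-0.015],0],[[0,0,-0.015],0],[[0,0,-0.01],0],[[0,0,-0.006],0],[[0,0,-0.004],0],[[0,0,0],0],[[0,0,0],0]]'
python3 -c "
from h import *
s=monitor.get_state();print(s['tcp_pos'],s['force'])"
```

```text
clock: 6.7
tcp_pos: [0.6753, 0.0355, 0.0277]
tool_rot: [0.0, 0.999, -0.048, 0.0]
force: [0.3, 0.0, -0.8]
width: 0.0244
[0.67533777 0.03551333 0.02765158] [ 0.288097    0.02591412 -0.75504826]
```

```bash
python3 -m crank '[[[-0.0035,-0.001,0],0],[[0,0,-0.004],0],[[0,0,-0.003],0],[[0,0,-0.0015],0],[[0,0,0],0],[[0,0,0],0],[[0,0,0],0],[[0,0,0],0]]'
python3 -c "
from h import *
f=grab('wrist','wrist4.png');s=f['s'];print(s['tcp_pos'],s['force'])"
```

```text
clock: 7.5
tcp_pos: [0.6714, 0.0346, 0.0193]
tool_rot: [-0.0, 0.999, -0.048, -0.0]
force: [-2.9, -0.3, 4.6]
width: 0.0238
[0.67135013 0.0345831  0.01932103] [-2.91325895 -0.34221837  4.60230797]
```

View pics/wrist4.png

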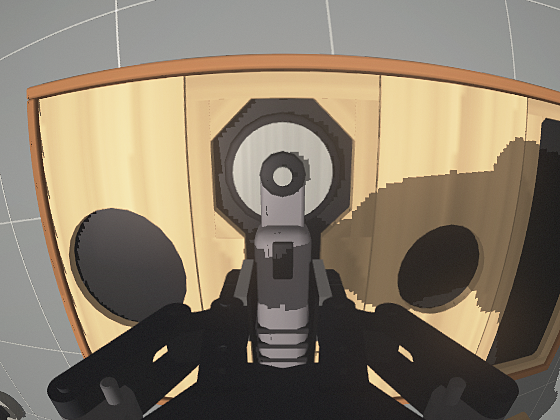

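The cutter is down: its guard lies inside the octagon with margin all round, TCP z is .0193 and the force is 4.6 N. I'll release it and go to the clapper.

```bash
python3 -m crank '[[[0,0,0],0],[[0,0,0],0],[[0,0,0],0],[[0,0,0.01],0],[[0,0,0.03],0],[[0,0,0.045],0],[[-0.02,-0.012,0.04],8.3],[[-0.02,-0.012,0],8.3]]' 0.4
python3 -m crank '[[[-0.02,-0.013,0],8.3],[[-0.02,-0.013,0],8.3],[[-0.02,-0.013,0],8.3],[[-0.02,-0.013,0],8.3],[[-0.02,-0.013,0],8.3],[[-0.02,-0.013,0],8.3],[[-0.02,-0.013,0],8.3],[[-0.02,-0.013,0],8.3]]' 0
python3 -m crank '[[[-0.02,-0.012,0],8.3],[[-0.02,-0.012,0],8.3],[[-0.007,0,0],0],[[0,0,0],0],[[0,0,0],0],[[0,0,0],0],[[0,0,0],0],[[0,0,0],0]]'
python3 - <<'E'
from h import *
f=grab('wrist','wrist5.png'); s=f['s'];R=Rq(s['tool_rot']);print(s['tcp_pos'],np.degrees(np.arctan2(R[1,0],R[0,0])),s['joint_pos'])
E
```

```text
clock: 8.35
tcp_pos: [0.6362, 0.0099, 0.1511]
tool_rot: [0.001, 0.995, 0.1, 0.007]
force: [0.2, -1.3, 0.7]
width: 0.0514
clock: 9.15
tcp_pos: [0.4709, -0.0943, 0.1446]
tool_rot: [0.001, 0.778, 0.628, 0.0]
force: [0.3, -0.3, 0.5]
width: 0.0856
clock: 9.95
tcp_pos: [0.425, -0.1171, 0.1438]
tool_rot: [0.0, 0.681, 0.732, -0.0]
force: [-0.0, -0.7, -0.8]
width: 0.0855
[ 0.42501818 -0.1171431   0.143784  ] 94.12560447583641 [-0.07282198  0.12198191  0.26358089  2.11957785 -0.04018566  0.90452823
  0.2857373 ]
```

View pics/wrist5.png

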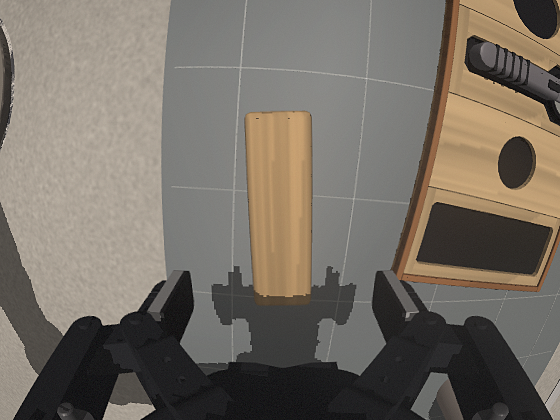

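The clapper's top face is at px (246,113), (311,112), (309,295), (256,295). The cutter handle can be seen in its cut-out at upper right.

Run:
```python
from h import *
f=load('wrist5.png')
P=[onz(f,uv,.038)*1000 for uv in [(246,113),(311,112),(309,295),(256,295)]]
print(np.round(P,1)); a=(P[0]+P[1])/2;b=(P[2]+P[3])/2;print(a,b,(a+b)/2,np.linalg.norm(a-b),np.degrees(np.arctan2(*(a-b)[[1,0]])))
```

```text
[[ 391.6  -41.    38. ]
 [ 440.5  -36.9   38. ]
 [ 453.7 -192.5   38. ]
 [ 406.6 -195.9   38. ]]
[416.02779081 -38.95529685  38.        ] [ 430.17502352 -194.18790087   38.        ] [ 423.10140716 -116.57159886   38.        ] 155.87592996651136 95.20730621232052
```

```bash
python3 -m crank '[[[-0.001,0,-0.03],0.7],[[0,0,-0.04],0],[[0,0,-0.03],0],[[0,0,-0.02],0],[[0,0,-0.014],0],[[0,0,0],0],[[0,0,0],0],[[0,0,0],0]]'
python3 -m crank '[[[0,0,0],0],[[0,0,0],0],[[0,0,0],0],[[0,0,0],0],[[0,0,0],0],[[0,0,0],0],[[0,0,0],0],[[0,0,0],0]]' 1
python3 -m crank '[[[0,0,0.02],0],[[0,0,0.03],0],[[0,0,0.04],0],[[0,0,0.01],0],[[0,0,0],0],[[0,0,0],0],[[0,0,0],0],[[0,0,0],0]]'
python3 - <<'E'
from h import *
f=grab('wrist','wrist6.png'); s=f['s'];R=Rq(s['tool_rot']);print(s['tcp_pos'],np.degrees(np.arctan2(R[1,0],R[0,0])),s['force'])
E
```

```text
clock: 10.8
tcp_pos: [0.4245, -0.1176, 0.0107]
tool_rot: [0.001, 0.677, 0.736, 0.001]
force: [0.2, 0.3, 0.5]
width: 0.0855
clock: 11.6
tcp_pos: [0.4241, -0.1175, 0.0106]
tool_rot: [0.0, 0.677, 0.736, 0.0]
force: [-1.2, 0.3, 6.0]
width: 0.0512
clock: 12.4
tcp_pos: [0.4223, -0.1173, 0.1084]
tool_rot: [-0.001, 0.677, 0.736, -0.001]
force: [-0.3, -0.4, -2.7]
width: 0.0513
[ 0.42229768 -0.11726104  0.10839403] 94.80480308580032 [-0.32500779 -0.41252824 -2.72342955]
```

View pics/wrist6.png

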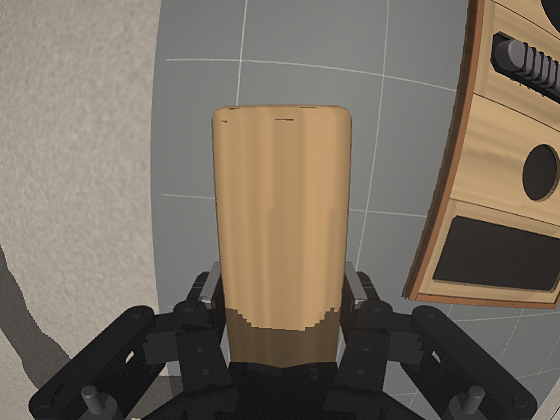

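Clapper held (51 mm, -2.7 N), far top edge at px row ~106.

Run:
```python
from seg import *
f=load('wrist6.png');s=f['s'];R=Rq(s['tool_rot'])
for uv,z in [((213,115),.136),((351,115),.136),((282,106),.134),((282,106),.128)]:
    p=onz(f,uv,z); print(np.round((R.T@(p-s['tcp_pos']))*1000,1))
# clapper cutout on z=.015 from wrist5 
f=load('wrist5.png'); m=f['image'].max(2)<90; n=m*0; n[195:285,410:560]=m[195:285,410:560]; n=n.astype(bool); blobs(f,n,500,.015)
```

```text
[ 76.9 -24.9 -27.5]
[ 76.8  23.9 -27.6]
[ 79.6  -0.5 -25.6]
[ 79.7  -0.5 -19.6]
px (416, 202, 137, 73) A6689 rect c [ 651.5 -142.1] wh [ 61.8 181.7] ang 84.7 circ [ 651.3 -142.9] d188.8
```

```bash
python3 -m crank '[[[0.019,-0.002,0],-8.4],[[0.019,-0.002,0],-8.4],[[0.019,-0.002,0],-8.4],[[0.019,-0.002,0],-8.4],[[0.019,-0.002,0],-8.4],[[0.02,-0.002,0],-8.4],[[0.02,-0.002,0],-8.4],[[0.02,-0.002,0],-8.4]]'
python3 -m crank '[[[0.02,-0.002,0],-8.4],[[0.019,-0.002,0],-8.4],[[0.019,-0.002,0],-8.4],[[0.019,-0.002,0],-8],[[0,0,-0.025],0],[[0,0,-0.02],0],[[0,0,0],0],[[0,0,0],0]]'
python3 -m crank '[[[0,0,0],0],[[0,0,0],0],[[0,0,0],0],[[0,0,0],0],[[0,0,0],0],[[0,0,0],0],[[0,0,0],0],[[0,0,0],0]]'
python3 - <<'E'
from h import *
f=grab('wrist','wrist7.png'); s=f['s'];R=Rq(s['tool_rot']);print(s['tcp_pos'],np.degrees(np.arctan2(R[1,0],R[0,0])),s['force'])
E
```

```text
clock: 13.25
tcp_pos: [0.5788, -0.1333, 0.1087]
tool_rot: [-0.0, 0.972, 0.236, -0.001]
force: [-0.6, -0.6, -2.5]
width: 0.0514
clock: 14.05
tcp_pos: [0.6551, -0.1414, 0.064]
tool_rot: [0.0, 0.999, -0.049, -0.001]
force: [0.2, 0.1, -2.3]
width: 0.0511
clock: 14.85
tcp_pos: [0.6555, -0.1414, 0.0648]
tool_rot: [0.0, 0.999, -0.049, -0.0]
force: [0.5, -0.1, -2.9]
width: 0.051
[ 0.65550968 -0.1414488   0.06480163] -5.593579684118377 [ 0.53930886 -0.13290947 -2.93190935]
```

View pics/wrist7.png

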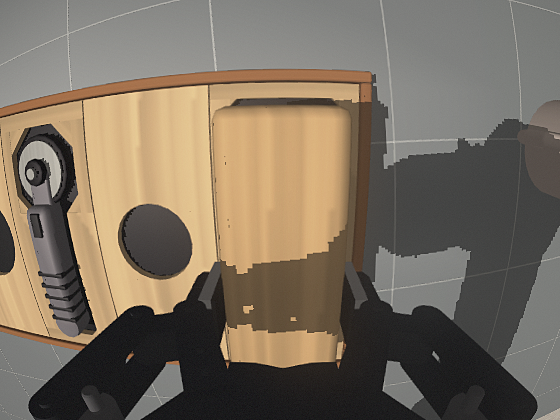

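Run:
```python
from seg import *
f=load('wrist7.png');s=f['s'];R=Rq(s['tool_rot'])
for uv,z in [((285,99),.015),((232,101),.015),((337,101),.015),((282,106),.089),((213,115),.092),((350,115),.092)]:
    p=onz(f,uv,z); print(np.round(p*1000,1),np.round((R.T@(p-s['tcp_pos']))*1000,1))
m=f['image'].max(2)<110; n=np.zeros_like(m); n[195:285,110:200]=m[195:285,110:200]; blobs(f,n,800,.015)
```

```text
[ 741.  -151.7   15. ] [86.1  1.9 49.8]
[ 743.4 -120.8   15. ] [ 85.4 -29.1  49.8]
[ 737.4 -182.    15. ] [85.5 32.4 49.8]
[ 734.8 -149.4   89. ] [ 79.7   0.2 -24.2]
[ 734.5 -124.8   92. ] [ 77.  -24.3 -27.2]
[ 729.7 -173.1   92. ] [ 76.9  24.3 -27.2]
px (118, 204, 74, 75) A4173 rect c [659.9 -54.3] wh [54.7 54.5] ang 37.1 circ [659.7 -54.2] d55.3
```

```bash
python3 -m crank '[[[-0.0005,-0.0015,0],0],[[0,0,-0.014],0],[[0,0,-0.014],0],[[0,0,-0.01],0],[[0,0,-0.005],0],[[0,0,-0.002],0],[[0,0,0],0],[[0,0,0],0]]'
python3 -m crank '[[[0,0,-0.001],0],[[0,0,0],0],[[0,0,0],0],[[0,0,0],0],[[0,0,0],0],[[0,0,0],0],[[0,0,0],0],[[0,0,0],0]]'
python3 - <<'E'
from h import *
f=grab('wrist','wrist8.png'); s=f['s'];print(s['tcp_pos'],s['force'])
E
```

```text
clock: 15.7
tcp_pos: [0.6552, -0.1431, 0.0198]
tool_rot: [0.0, 0.999, -0.049, 0.0]
force: [-1.0, 0.8, -1.6]
width: 0.051
clock: 16.5
tcp_pos: [0.6552, -0.1431, 0.0198]
tool_rot: [-0.0, 0.999, -0.049, 0.0]
force: [-2.3, 1.4, 5.3]
width: 0.051
[ 0.6551608  -0.14307705  0.01976996] [-2.33021866  1.44365542  5.29695393]
```

View pics/wrist8.png

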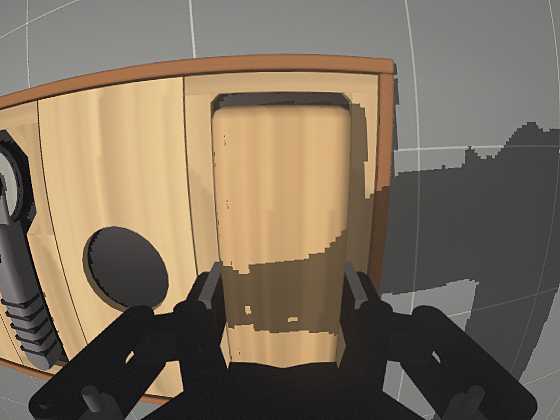

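The clapper is down: z matches, force 5.3 N, and it lies inside the cut-out with a gap at the end. I'll release it and go to the large weight.

```bash
python3 -m crank '[[[0,0,0],0],[[0,0,0],0],[[0,0,0],0],[[0,0,0.01],0],[[0,0,0.03],0],[[0,0,0.045],0],[[0,0,0.045],0],[[-0.02,0.025,0],0]]' 0.2
python3 -m crank '[[[-0.033,0.04,0],0],[[-0.033,0.04,0],0],[[-0.033,0.04,0],0],[[-0.033,0.04,0],0],[[-0.033,0.04,0],0],[[-0.033,0.04,0],0],[[0,0,0],0],[[0,0,0],0]]' 0.2
python3 - <<'E'
from h import *
f=grab('wrist','wrist9.png'); s=f['s'];R=Rq(s['tool_rot']);print(s['tcp_pos'],np.degrees(np.arctan2(R[1,0],R[0,0])),s['force'])
f=load('wrist0.png')
for uv,z in [((97,92),.038),((106,93),.014)]: print(onz(f,uv,z))
E
```

```text
clock: 17.35
tcp_pos: [0.6409, -0.1242, 0.1575]
tool_rot: [0.003, 0.999, -0.052, 0.009]
force: [0.1, -0.4, 0.8]
width: 0.068
clock: 18.15
tcp_pos: [0.4439, 0.1146, 0.1495]
tool_rot: [-0.001, 0.999, -0.047, 0.001]
force: [0.6, -0.6, -0.8]
width: 0.0684
[0.44392746 0.11455793 0.14953662] -5.411173616867243 [ 0.58214048 -0.64797437 -0.82962036]
[0.43933115 0.11573246 0.038     ]
[0.43756677 0.11556942 0.014     ]
```

View pics/wrist9.png

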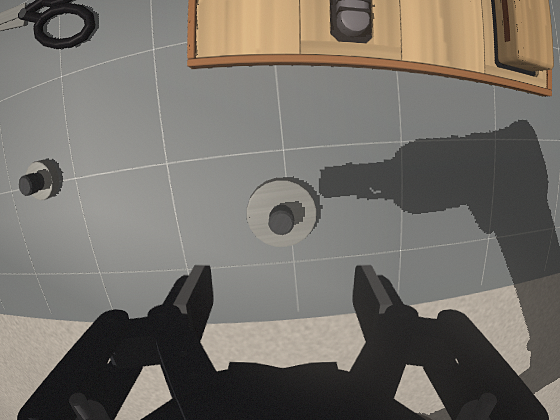

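The large weight's disc is around px (282,213) with its knob top at (281,220). The small weight is at (43,180) with its knob at (29,184). The cutter handle and the clapper can be seen in the tray.

Run:
```python
from seg import *
f=load('wrist9.png'); h=cv2.cvtColor(f['image'],cv2.COLOR_BGR2HSV); m=(h[...,2]>125)
n=np.zeros_like(m); n[172:255,240:325]=m[172:255,240:325]; blobs(f,n,100,.014)
n=np.zeros_like(m); n[155:205,18:70]=m[155:205,18:70]; blobs(f,n,100,.014)
for uv in [(281,220),(29,184)]: print(onz(f,uv,.038))
```

```text
px (240, 172, 85, 83) A6754 rect c [433.  115.8] wh [79.2 77.8] ang 84.6 circ [431.5 115.9] d108.9
px (18, 155, 52, 50) A1317 rect c [494.9 369.6] wh [86.9 56.9] ang 79.9 circ [494.9 369.6] d103.9
[0.43586433 0.11624671 0.038     ]
[0.49664498 0.36538923 0.038     ]
```

Run:
```python
from seg import *
f=load('wrist9.png'); h=cv2.cvtColor(f['image'],cv2.COLOR_BGR2HSV); print(h[200,255],h[230,230],h[190,300],f['image'][200,258],f['image'][230,230])
b=f['image'].astype(int); m=(b[...,2]-b[...,0]>5)
n=np.zeros_like(m); n[172:255,240:325]=m[172:255,240:325]; blobs(f,n,100,.014)
n=np.zeros_like(m); n[155:205,18:70]=m[155:205,18:70]; blobs(f,n,50,.014)
```

```text
[ 16  21 159] [ 30   4 144] [ 25  18 153] [147 154 158] [142 144 144]
px (246, 178, 70, 77) A3587 rect c [433.8 116.7] wh [62.9 63.7] ang 59.3 circ [429.7 115.5] d73.6
px (26, 161, 28, 40) A335 rect c [496.1 371.1] wh [42.7 38.2] ang 5.8 circ [496.1 372.4] d44.5
```

```bash
python3 -m crank '[[[-0.008,0.002,-0.03],0],[[0,0,-0.04],0],[[0,0,-0.03],0],[[0,0,-0.02],0],[[0,0,-0.0095],0],[[0,0,0],0],[[0,0,0],0],[[0,0,0],0]]'
python3 -m crank '[[[0,0,0],0],[[0,0,0],0],[[0,0,0],0],[[0,0,0],0],[[0,0,0],0],[[0,0,0],0],[[0,0,0],0],[[0,0,0],0]]' 1
python3 -m crank '[[[0,0,0.01],0],[[0,0,0.03],0],[[0,0,0.04],0],[[0,0,0.01],0],[[0,0,0],0],[[0,0,0],0],[[0,0,0],0],[[0,0,0],0]]'
python3 - <<'E'
from seg import *
f=grab('wrist','wrist10.png'); s=f['s'];R=Rq(s['tool_rot']);print(s['tcp_pos'],np.degrees(np.arctan2(R[1,0],R[0,0])),s['force'])
b=f['image'].astype(int); m=(b[...,2]-b[...,0]>5); m[340:]=0; m[:,:200]=0; m[:,380:]=0; m[:120]=0; blobs(f,m,400,.1)
E
```

```text
clock: 19.0
tcp_pos: [0.4374, 0.1155, 0.0205]
tool_rot: [-0.001, 0.999, -0.049, 0.001]
force: [0.9, 0.3, 0.6]
width: 0.0683
clock: 19.8
tcp_pos: [0.4364, 0.1159, 0.02]
tool_rot: [-0.0, 0.999, -0.049, 0.0]
force: [-1.3, 0.1, 6.1]
width: 0.0198
clock: 20.6
tcp_pos: [0.435, 0.115, 0.108]
tool_rot: [0.001, 0.999, -0.049, -0.001]
force: [-0.6, 0.3, -3.5]
width: 0.0197
[0.43497142 0.11495538 0.10800496] -5.603905897965075 [-0.62464975  0.25543236 -3.49833171]
px (200, 211, 151, 78) A4427 rect c [444.7 118.5] wh [80.  42.2] ang 86.0 circ [431.7 119.4] d80.1
```

```bash
python3 -m crank '[[[0.03,0.001,0],0],[[0.03,0.001,0],0],[[0.03,0.001,0],0],[[0.03,0.001,0],0],[[0.03,0.001,0],0],[[0.03,0.001,0],0],[[0.03,0.001,0],0],[[0.03,0.001,0],0]]'
python3 -m crank '[[[0,0,-0.02],0],[[0,0,-0.02],0],[[0,0,0],0],[[0,0,0],0],[[0,0,0],0],[[0,0,0],0],[[0,0,0],0],[[0,0,0],0]]'
python3 - <<'E'
from seg import *
f=grab('wrist','wrist11.png'); s=f['s'];R=Rq(s['tool_rot']);print(s['tcp_pos'],np.degrees(np.arctan2(R[1,0],R[0,0])),s['force'])
E
```

```text
clock: 21.45
tcp_pos: [0.6766, 0.1235, 0.1076]
tool_rot: [0.0, 0.999, -0.049, -0.001]
force: [-0.0, 0.5, -3.6]
width: 0.0193
clock: 22.25
tcp_pos: [0.6764, 0.1236, 0.07]
tool_rot: [-0.0, 0.999, -0.049, 0.0]
force: [0.5, 0.6, -4.0]
width: 0.0195
[0.67638708 0.12360564 0.07003306] -5.587917232912181 [ 0.50957115  0.61095781 -4.04239114]
```

View pics/wrist11.png

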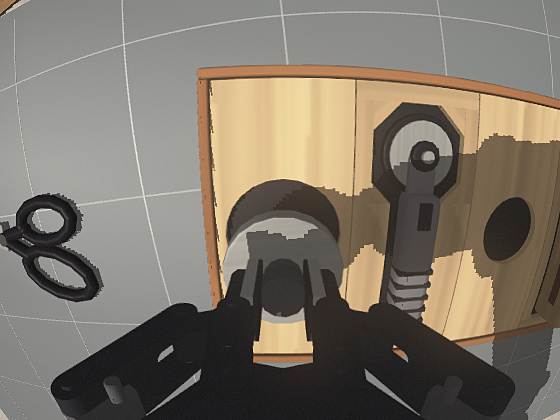

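The large weight is held flat over its hole. Disc front edge is at px (283,217), hole front edge at (283,180), and the cutter is seated.

Run:
```python
from h import *
f=load('wrist11.png');s=f['s'];R=Rq(s['tool_rot'])
for uv,z in [((283,217),.064),((224,268),.064),((343,268),.064),((283,180),.015),((229,222),.015),((340,215),.015)]:
    p=onz(f,uv,z); print(np.round(p*1000,1),np.round((R.T@(p-s['tcp_pos']))*1000,1))
```

```text
[704.5 120.2  64. ] [28.3  0.6  6.1]
[679.9 153.3  64. ] [  0.6 -29.9   6. ]
[673.8  92.1  64. ] [ 0.5 31.6  6. ]
[712.7 119.3  15. ] [36.5  0.7 55.1]
[688.8 156.8  15. ] [  9.1 -34.3  55.1]
[686.5  85.   15. ] [13.8 37.5 55. ]
```

```bash
python3 -m crank '[[[0.002,-0.001,0],0],[[0,0,-0.012],0],[[0,0,-0.012],0],[[0,0,-0.009],0],[[0,0,-0.005],0],[[0,0,-0.003],0],[[0,0,0],0],[[0,0,0],0]]'
python3 -m crank '[[[0,0,-0.001],0],[[0,0,0],0],[[0,0,0],0],[[0,0,0],0],[[0,0,0],0],[[0,0,0],0],[[0,0,0],0],[[0,0,0],0]]'
```

```text
clock: 23.1
tcp_pos: [0.6779, 0.1224, 0.0291]
tool_rot: [-0.0, 0.999, -0.049, -0.0]
force: [-4.1, 0.0, 4.0]
width: 0.0198
clock: 23.9
tcp_pos: [0.6779, 0.1224, 0.0291]
tool_rot: [-0.0, 0.999, -0.049, -0.0]
force: [-5.6, 0.1, 9.9]
width: 0.0196
```

```bash
python3 -m crank '[[[0,0,0],0],[[0,0,0],0],[[0,0,0],0],[[0,0,0.01],0],[[0,0,0.03],0],[[0,0,0.04],0],[[0,0,0.04],0],[[-0.026,0.036,0],0]]' 0.5
python3 -m crank '[[[-0.026,0.036,0],0],[[-0.026,0.036,0],0],[[-0.026,0.036,0],0],[[-0.026,0.035,0],0],[[-0.026,0.035,0],0],[[-0.026,0.036,0],0],[[0,0,0],0],[[0,0,0],0]]' 0.2
python3 - <<'E'
from seg import *
f=grab('wrist','wrist12.png'); s=f['s'];R=Rq(s['tool_rot']);print(s['tcp_pos'],np.degrees(np.arctan2(R[1,0],R[0,0])),s['force'])
b=f['image'].astype(int); m=(b[...,2]-b[...,0]>5); n=np.zeros_like(m); n[150:290,210:350]=m[150:290,210:350]; blobs(f,n,100,.014)
m=(b.max(2)<75);n=np.zeros_like(m); n[150:290,215:350]=m[150:290,215:350]; blobs(f,n,60,.038)
E
```

```text
clock: 24.7
tcp_pos: [0.6599, 0.1505, 0.1558]
tool_rot: [0.001, 0.998, -0.054, 0.009]
force: [0.4, 0.5, 0.8]
width: 0.0428
clock: 25.5
tcp_pos: [0.4954, 0.3741, 0.1479]
tool_rot: [-0.0, 0.999, -0.047, 0.0]
force: [0.8, -0.8, 0.2]
width: 0.0682
[0.4953854  0.37409479 0.14787531] -5.392708257494075 [ 0.80316168 -0.75737114  0.17255069]
px (210, 177, 96, 49) A816 rect c [488.9 393.7] wh [44.2 83.2] ang 22.8 circ [495.4 396.7] d86.2
px (269, 191, 26, 31) A129 rect c [499.5 372.1] wh [23.3 18.2] ang 36.1 circ [499.3 372.1] d25.4
```

Run:
```python
from seg import *
f=load('wrist12.png'); b=f['image'].astype(int); d=b[...,2]-b[...,0]
m=((d>7)&(b.max(2)>100)).astype(np.uint8); m=cv2.morphologyEx(m,cv2.MORPH_OPEN,np.ones((3,3))); n=np.zeros_like(m); n[160:260,240:330]=m[160:260,240:330]; blobs(f,n,50,.014)
for t in (60,85,95):
    n=np.zeros_like(m); n[160:260,240:330]=(b.max(2)<t)[160:260,240:330]; print(t); blobs(f,n,60,.038)
c=cv2.resize(f['image'][130:280,200:360],None,fx=4,fy=4); cv2.imwrite('pics/c12.png',c)
```

```text
px (287, 210, 17, 15) A70 rect c [481.5 363.8] wh [ 5.2 19.3] ang 41.4 circ [481.5 363.8] d19.3
px (258, 179, 41, 47) A618 rect c [498.6 380.1] wh [30.6 42.2] ang 65.0 circ [496.1 375.1] d42.6
60
px (270, 193, 24, 13) A63 rect c [505.9 373.2] wh [18.6  9.3] ang 79.2 circ [502.1 373.9] d18.6
85
px (263, 175, 50, 48) A894 rect c [505.8 367.2] wh [37.6 37.5] ang 5.5 circ [505.8 369.6] d42.2
px (317, 168, 13, 31) A265 rect c [515.3 339.4] wh [ 9.7 24.6] ang 86.5 circ [515.3 337.6] d25.1
95
px (260, 175, 53, 48) A1150 rect c [506.3 368. ] wh [37.8 38.7] ang 13.7 circ [506.3 370. ] d43.0
px (317, 168, 13, 31) A290 rect c [515.3 339.4] wh [ 9.7 24.6] ang 86.5 circ [515.3 337.6] d25.1
```

View pics/c12.png

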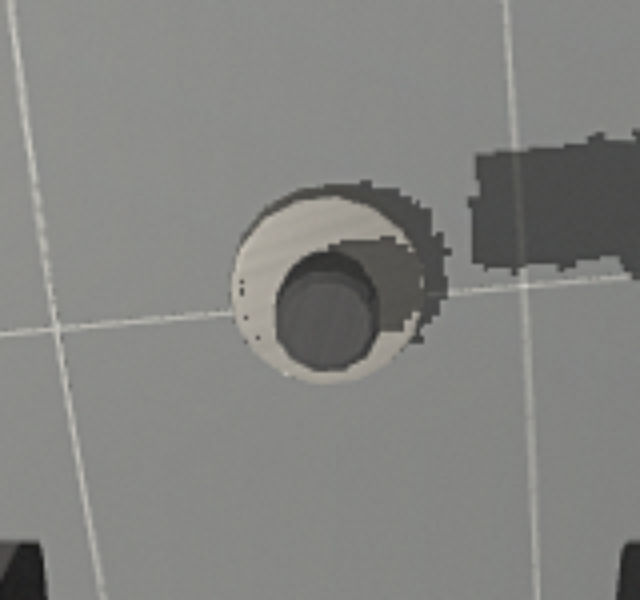

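Small weight: knob top at crop (327,322), i.e. px (281.7,210.5), and disc centre px (282,202.7).

Run:
```python
from h import *
f=load('wrist12.png'); print(onz(f,(281.7,210.5),.038),onz(f,(282,202.7),.014))
```

```text
[0.49584101 0.37431829 0.038     ] [0.49581382 0.37410349 0.014     ]
```

```bash
python3 -m crank '[[[0,0,-0.03],0],[[0,0,-0.04],0],[[0,0,-0.03],0],[[0,0,-0.019],0],[[0,0,-0.009],0],[[0,0,0],0],[[0,0,0],0],[[0,0,0],0]]'
python3 -m crank '[[[0,0,0],0],[[0,0,0],0],[[0,0,0],0],[[0,0,0],0],[[0,0,0],0],[[0,0,0],0],[[0,0,0],0],[[0,0,0],0]]' 1
python3 -m crank '[[[0,0,0.01],0],[[0,0,0.03],0],[[0,0,0.04],0],[[0,0,0.01],0],[[0,0,0],0],[[0,0,0],0],[[0,0,0],0],[[0,0,0],0]]'
```

```text
clock: 26.35
tcp_pos: [0.4974, 0.3728, 0.0209]
tool_rot: [-0.001, 0.999, -0.049, 0.001]
force: [-0.2, -0.6, 0.2]
width: 0.0685
clock: 27.15
tcp_pos: [0.4964, 0.3731, 0.0201]
tool_rot: [-0.001, 0.999, -0.049, 0.0]
force: [-1.0, -0.4, 6.3]
width: 0.02
clock: 27.95
tcp_pos: [0.4951, 0.3717, 0.1076]
tool_rot: [0.001, 0.999, -0.049, -0.001]
force: [-1.0, 0.6, -2.4]
width: 0.0197
```

```bash
python3 -m crank '[[[0.014,-0.0355,0],0],[[0.014,-0.0355,0],0],[[0.014,-0.0355,0],0],[[0.014,-0.0355,0],0],[[0.014,-0.0355,0],0],[[0.014,-0.0355,0],0],[[0.014,-0.0355,0],0],[[0.014,-0.0355,0],0]]'
python3 -m crank '[[[0.014,-0.0355,0],0],[[0.014,-0.0355,0],0],[[0.013,-0.035,0],0],[[0.013,-0.035,0],0],[[0,0,-0.02],0],[[0,0,-0.018],0],[[0,0,0],0],[[0,0,0],0]]'
python3 -m crank '[[[0,0,0],0],[[0,0,0],0],[[0,0,0],0],[[0,0,0],0],[[0,0,0],0],[[0,0,0],0],[[0,0,0],0],[[0,0,0],0]]'
python3 - <<'E'
from seg import *
f=grab('wrist','wrist13.png'); s=f['s'];R=Rq(s['tool_rot']);T=np.array(f['T_tool_cam']);print(s['tcp_pos'],s['force'])
b=f['image']; x=slice(282,283)
print('col 283:',[(r,int(v)) for r,v in zip(range(150,262,3),b[150:262:3,283].max(1))])
for r in range(180,245,4): print(r,np.round((R.T@(onz(f,(283,r),.064)-s['tcp_pos']))[0]*1000,1),np.round((R.T@(onz(f,(283,r),.015)-s['tcp_pos']))[0]*1000,1))
E
```

```text
clock: 28.75
tcp_pos: [0.608, 0.0869, 0.1084]
tool_rot: [0.0, 0.999, -0.049, -0.001]
force: [0.4, -0.2, -3.4]
width: 0.0197
clock: 29.55
tcp_pos: [0.6616, -0.0523, 0.0705]
tool_rot: [0.0, 0.999, -0.049, -0.001]
force: [0.6, 1.0, -2.1]
width: 0.0198
clock: 30.35
tcp_pos: [0.6621, -0.0526, 0.0713]
tool_rot: [0.0, 0.999, -0.049, -0.0]
force: [0.2, 0.3, -3.2]
width: 0.0195
[ 0.66210725 -0.05259803  0.07132031] [ 0.1836956   0.2775073  -3.22220875]
col 283: [(150, 217), (153, 215), (156, 216), (159, 216), (162, 216), (165, 216), (168, 217), (171, 217), (174, 217), (177, 217), (180, 216), (183, 215), (186, 215), (189, 215), (192, 216), (195, 220), (198, 71), (201, 79), (204, 80), (207, 78), (210, 76), (213, 77), (216, 76), (219, 75), (222, 59), (225, 87), (228, 89), (231, 100), (234, 88), (237, 91), (240, 91), (243, 92), (246, 91), (249, 90), (252, 88), (255, 55), (258, 59), (261, 53)]
180 46.1 36.3
184 44.2 33.7
188 42.3 31.2
192 40.3 28.6
196 38.4 26.0
200 36.4 23.4
204 34.4 20.8
208 32.4 18.1
212 30.4 15.4
216 28.4 12.8
220 26.3 10.0
224 24.3 7.3
228 22.2 4.6
232 20.1 1.8
236 18.0 -1.0
240 15.9 -3.9
244 13.7 -6.7
```

```bash
python3 -m crank '[[[-0.002,-0.0005,0],0],[[0,0,-0.012],0],[[0,0,-0.012],0],[[0,0,-0.009],0],[[0,0,-0.005],0],[[0,0,-0.004],0],[[0,0,0],0],[[0,0,0],0]]'
python3 -m crank '[[[0,0,-0.001],0],[[0,0,0],0],[[0,0,0],0],[[0,0,0],0],[[0,0,0],0],[[0,0,0],0],[[0,0,0],0],[[0,0,0],0]]'
```

```text
clock: 31.2
tcp_pos: [0.6605, -0.0532, 0.0294]
tool_rot: [0.0, 0.999, -0.049, 0.0]
force: [0.3, -0.1, -1.7]
width: 0.0195
clock: 32.0
tcp_pos: [0.6605, -0.0532, 0.0291]
tool_rot: [-0.0, 0.999, -0.049, 0.0]
force: [-2.3, -0.0, 5.9]
width: 0.0198
```

```bash
python3 -m crank '[[[0,0,0],0],[[0,0,0],0],[[0,0,0],0],[[0,0,0.01],0],[[0,0,0.03],0],[[0,0,0.04],0],[[0,0,0.04],0],[[-0.02,0.01,0.04],0]]' 0.5
python3 -m crank '[[[-0.03,0.02,0.04],0],[[-0.03,0.02,0.03],0],[[-0.03,0.01,0],0],[[0,0,0],0],[[0,0,0],0],[[0,0,0],0],[[0,0,0],0],[[0,0,0],0]]'
python3 - <<'E'
from h import *
f=grab('wrist','wrist14.png');print(f['s']['tcp_pos']);grab('side','side1.png'); grab('scene','scene1.png')
a=f['image'][:330,60:540]; cv2.imwrite('pics/fin.png',cv2.resize(a,None,fx=1.65,fy=1.65))
E
```

```text
clock: 32.8
tcp_pos: [0.6417, -0.0447, 0.1908]
tool_rot: [0.001, 0.999, -0.05, 0.002]
force: [-0.2, 1.4, 0.6]
width: 0.0429
clock: 33.6
tcp_pos: [0.5527, 0.0049, 0.2551]
tool_rot: [0.001, 0.999, -0.049, -0.0]
force: [-0.7, 0.2, -0.0]
width: 0.0427
[0.55272226 0.00487772 0.25505864]
```

View pics/fin.png

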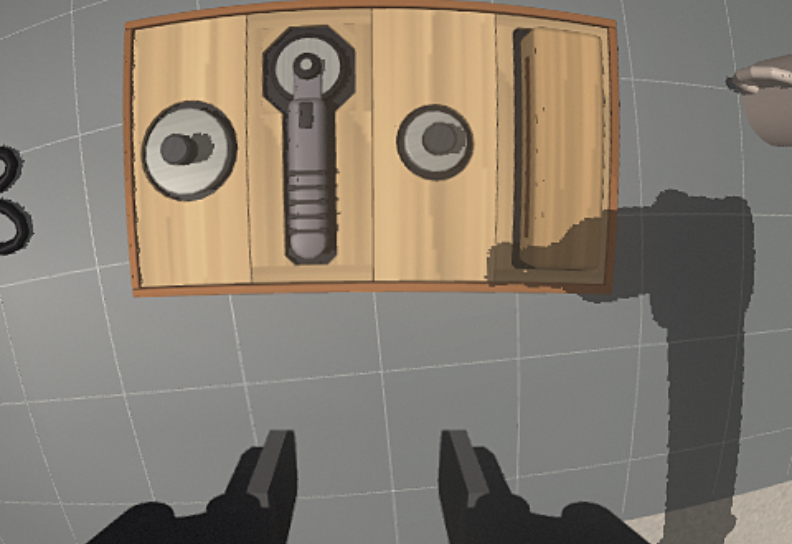

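The final view shows all four tools inside their cut-outs, with dark rings round both discs, the guard centred in the octagon and the clapper in its rectangle. I'll check the numbers.

Run:
```python
from h import *
f=load('wrist14.png')
for n,uv,z in [('large disc',(187,150),.023),('large knob',(178,149),.047),('small disc',(434,142),.023),('small knob',(440,138),.047),('cutter nut',(307,66),.029),('handle end',(311,262),.020),('cl',(533,28),.047),('cl',(601,38),.047),('cl',(598,269),.047),('cl',(521,268),.047)]:
    print(n,np.round(onz(f,(60+uv[0]/1.65,uv[1]/1.65),z)*1000,1))
a,b=load('side0.png'),load('side1.png'); d=cv2.absdiff(a['image'],b['image']).max(2)
print('shears diff',d[305:395,178:242].max(), 'mug wrist1-side bottom', )
```

```text
large disc [674.9 120.2  23. ]
large knob [673.8 118.6  47. ]
small disc [658.6 -52.7  23. ]
small knob [659.1 -53.6  47. ]
cutter nut [720.2  28.2  29. ]
handle end [582.4  41.1  20. ]
cl [ 734.  -124.9   47. ]
cl [ 729.  -174.8   47. ]
cl [ 564.8 -159.8   47. ]
cl [ 569.1 -102.1   47. ]
shears diff 21 mug wrist1-side bottom
```

```bash
python3 -c "
from h import *
print(arm.hand_in())"
```

```text
the job is handed in; nothing more can be done
None
```

All four tools are back in their own cut-outs and the job is handed in, at about 34 s of the 104 s allowed; the hand-in gives no verdict. I set each tool down until it met the felt, and the gripper was clear of everything at the end.

My last checks came from one wrist picture, calibrated to about 2 mm:

| Tool | Distance from cut-out middle (limit 12 mm) |
|---|---|
| Rotary cutter | about 3 mm |
| Clapper | about 2–3 mm |
| Large weight | about 3–5 mm |
| Small weight | about 1–2 mm |

- **Seated depth:** at release the tool heights matched the 9 mm felt floor to within about 0.3 mm, with an upward contact force of 5–10 N in each case. I did not measure tilt separately; all four looked flat in the last picture.
- **Shears and mug:** the shears look unchanged in the side view. I saw nothing touch the mug, but I did not measure its position again.
- **One disagreement:** while the large weight was held, one reading put it about 3 mm from where I had gripped it. The final picture shows it inside its hole with a ring of felt all round.

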